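# Sort the glue-press screws into the thread gauges

## Robot

A 6-joint arm with a two-finger parallel gripper is mounted at the origin on the work surface. World frame = base frame: x ahead of the robot, y to its left, z up, the work surface at z = 0. Lengths are in m, angles in rad, forces in N, time in s.
With the tool pointing down it reaches from about 0.35 to 0.775 m from the base axis. Payload 7.3 kg.
Tool frame: the origin (TCP) lies on the centre line of the jaws, within the pads' length; the fingertips stand 17 mm ahead of it and the grasp point (between the pads) lies 2 mm behind it (robot.tcp_to_tips is the distance from the TCP to the fingertips, in m); z points along the fingers, y is the line along which they close (so a half turn about z gives the same grasp; the last joint's range is limited). The gripper opens to 92 mm and grips with 3 to 60 N. Pads are 19 mm wide; open, the fingers measure 130 mm over their backs; the gripper's body (75 mm by 190 mm) begins 47 mm behind the grasp point.
Start: joints at [1.036, 0.342, 1.524, -0, 1.275, -0.146], TCP at [0.199, 0.486, 0.244] pointing down, gripper open.
Joint ranges: [-2.53, 2.53], [-0.77, 2.02], [0.04, 2.7], [-1, 4.14], [0.28, 2.66], [-3.11, 3.11]. Speed limits (rad/s): [2.57, 2.57, 3.14, 3.14, 3.14, 3.14].

## Interface

Orientations are given as [roll, pitch, yaw] about the fixed x, y, z axes, in that order (R = Rz(yaw) Ry(pitch) Rx(roll)).
In Python, from cell import robot gives the robot as it stands. The module is installed in compiled form; this text tells all that it offers.
- The arm moves only by the tool carry_out, never from a script. Its argument "commands" is a list of rows, each a list of 3 entries, a list of its own where there are three numbers: the shift along the tool's x, y, z in m, then the turn about the tool's z in rad, then the opening, from 0 (shut) to 1 (fully open). In form: [[[dx, dy, dz], yaw, claw], ...]. A call has 1 to 20 rows; each row shifts and turns the commanded pose from where the row before left it, along the tool's axes as they then stand; what a row does not reach is not made up. A row lasts 1/8 s, in which the tool goes at most 62.5 mm and 10.7 degrees, less where a joint would pass 70% of its speed; a pose out of reach is approached as far as the arm can. A call is refused whole if a number of a shift passes 0.0625 or a number of a turn 0.188, either way. A call with a gripper value outside its range is refused whole. The fingers move at their own pace and stop on an object; "newtons" is the grip in N (left out, the last holds). Time passes only in rows, so rows that do not move let the fingers close. It gives the time, the measured TCP pose, the force, the opening and the grip force at its end, in the units of the state.
- robot.observe(): the state, without advancing time (a new reading comes with each control period).
- robot.read_camera(name): name is "side" or "top"; returns a dict with "pixels" (400x640x3 uint8, red, green, blue), "fx", "fy", "cx", "cy" (pixels), "view" (4x4, takes a point from world to camera coordinates). Camera axes: x right, y up, looking along -z (the intrinsics and any distortion apply to the point x, -y, -z); pixel columns grow to the right and rows downward; lengths in m; the calibration is good to about 2 mm. A picture is of the moment at which its call begins. There is no depth.
- robot.hand_in(): hands the job in; it is judged then, once.
Trained networks look in a picture, given as the dict that the camera call returned (one of the last four; its "shot" number tells which), for a name from the list of things; names that differ only in an ending like _2 or _b are one class to them, and where a whole thing is asked for, a point or a joint stands for the part that bears it (a point fixed in the world has none). Each returns a list of dicts, best first, with "p" (0 to 1); they miss things now and then, are a little off and sometimes report something else, mostly with a low value. They report only what shows in the picture. A call takes as long as a camera call. They do not tell look-alikes from the thing itself.
- robot.find_in(picture, name): "at" ([column, row] in pixels, amid what is visible of it).
- robot.tip_of(picture, name): "at" ([column, row] in pixels: a listed point, or the origin of a listed thing).
The state is a dict: "time": time; "qpos": joint angles; "qvel": joint speeds; "joint_efforts": joint torques, N m; "tool_pos": TCP position; "tool_rot": TCP orientation; "contact_force": force on the tool from outside, world axes, zero at the start; "torque": the same for the moment, N m; "opening": finger opening in m; "grip_force": force on a finger pad.
Only numpy, scipy, OpenCV 4.12 (cv2) and the standard library are available. Lean on these libraries where they do the work, as an engineer would, in place of code of your own. Each camera call takes 0.05 s, during which the arm holds its last target. There are 200 camera calls.

## Task

Two press screws with different threads lie loose on the knife bench. Pick up each one and lay it in the thread gauge that fits its pitch, the fine screw in the blue gauge and the coarse one in the red, so that its thread drops fully home between the gauge teeth and its plain shank lies down in the rest; set it down, do not drop it. Leave the screw that is already in the yellow gauge, and the knives, handles and tools, where they are.

Things in the scene. Friction and masses are not known exactly. Their poses are not given: they have to be found in the camera images.
- screw_fine: fine press screw, steel, pitch 6 mm, about 0.62 kg, lying loose on the bench. Along its axis x: dark hex head 30 mm across flats from -74 to -46 mm, plain shank 22 mm thick from -46 to +20 (grip it at 0), thread 30 mm thick from +20 to +90. Origin on the axis, within 11 mm of the centre of mass. Axis 15 mm above the bench at the start. It can roll: only its x axis counts.
- screw_fine_tip (a point): centre of the fine screw's thread end, 90 mm along +x from its origin, axes as the screw's. The thread has 12 ridges (rings) every 6 mm, core 24 mm thick
- screw_coarse: coarse press screw, steel, pitch 10 mm, about 0.62 kg, lying loose on the bench. Along its axis x: dark hex head 30 mm across flats from -74 to -46 mm, plain shank 22 mm thick from -46 to +20 (grip it at 0), thread 30 mm thick from +20 to +90. Origin on the axis, within 11 mm of the centre of mass. Axis 15 mm above the bench at the start. It can roll: only its x axis counts.
- screw_coarse_tip (a point): centre of the coarse screw's thread end, 90 mm along +x from its origin, axes as the screw's. The thread has 7 ridges (rings) every 10 mm, core 20 mm thick
- screw_mid: mid press screw, steel, pitch 8 mm, about 0.62 kg, already lying home in the yellow gauge, as an example; leave it. Along its axis x: dark hex head 30 mm across flats from -74 to -46 mm, plain shank 22 mm thick from -46 to +20 (grip it at 0), thread 30 mm thick from +20 to +90. Origin on the axis, within 11 mm of the centre of mass. 
- screw_mid_tip (a point): centre of the mid screw's thread end, 90 mm along +x from its origin, axes as the screw's. The thread has 9 ridges (rings) every 8 mm, core 22 mm thick
- gauge_fine: 6 mm thread gauge bolted down, blue base 60 mm wide, 10 mm high, x -75 to +95 mm. Origin: underside, below the seat point. x +26 to +87: upward 90 degree V of two steel strips with cross teeth every 6 mm, 38 mm high, 44 wide. x -36 to -28: steel V rest for the shank, 41 mm high, 35 wide. Between them only the low base, leaving room for fingers that hold the screw at its origin
- gauge_fine_seat (a point): seat point of the blue gauge, 42 mm above the bench, axes as the gauge's. A 6 mm screw lying home has its axis along this x, thread end to +x, and its origin here (or one pitch off along x). The thread drops in when its x is within about 1.2 mm of that; otherwise, or with the wrong pitch, it rides 4 to 10 mm high on the teeth
- gauge_mid: 8 mm thread gauge bolted down, yellow base 60 mm wide, 10 mm high, x -75 to +95 mm. Origin: underside, below the seat point. x +26 to +87: upward 90 degree V of two steel strips with cross teeth every 8 mm, 38 mm high, 44 wide. x -36 to -28: steel V rest for the shank, 41 mm high, 35 wide. Between them only the low base, leaving room for fingers that hold the screw at its origin
- gauge_mid_seat (a point): seat point of the yellow gauge, 42 mm above the bench, axes as the gauge's. A 8 mm screw lying home has its axis along this x, thread end to +x, and its origin here (or one pitch off along x). The thread drops in when its x is within about 1.6 mm of that; otherwise, or with the wrong pitch, it rides 4 to 10 mm high on the teeth
- gauge_coarse: 10 mm thread gauge bolted down, red base 60 mm wide, 10 mm high, x -75 to +95 mm. Origin: underside, below the seat point. x +26 to +87: upward 90 degree V of two steel strips with cross teeth every 10 mm, 38 mm high, 44 wide. x -36 to -28: steel V rest for the shank, 41 mm high, 35 wide. Between them only the low base, leaving room for fingers that hold the screw at its origin
- gauge_coarse_seat (a point): seat point of the red gauge, 42 mm above the bench, axes as the gauge's. A 10 mm screw lying home has its axis along this x, thread end to +x, and its origin here (or one pitch off along x). The thread drops in when its x is within about 2.0 mm of that; otherwise, or with the wrong pitch, it rides 4 to 10 mm high on the teeth
- knife_a: finished knife, honey-coloured handle, 255 mm long, blade to +x lying on a wooden batten; a bystander, origin under its middle
- knife_b: finished knife, dark brown handle, 255 mm long, blade to +x lying on a wooden batten; a bystander, origin under its middle
- blank_a: pale wooden knife handle 125 x 30 x 20 mm, beyond the bench's middle; a bystander, origin under its middle
- blank_b: pale wooden knife handle 125 x 30 x 20 mm, to the left of the gauges; a bystander, origin under its middle
- hammer: hammer, 280 mm, wooden shaft along x, on the right; a bystander, origin under its middle
- rivet_tin: steel tin of black rivets, 72 mm across, 30 mm high; a bystander, origin under its middle
- bar_clamp: one-hand bar clamp lying flat, 300 mm bar along y, black and orange, 24 mm high; a bystander, origin under its middle
Mind the look-alikes: they are no part of the job. What is shaped like the screw_coarse but turquoise is not meant.

How it is judged:
On the way, in this order (a step that is already met when the one before it is completed fails the run):
1. a first screw lies home in its own gauge and is let go ((((z of screw_fine in the frame of gauge_fine_seat between -0.003 and 0.002 m and z of screw_fine_tip in the frame of gauge_fine_seat between -0.003 and 0.002 m and y of screw_fine in the frame of gauge_fine_seat between -0.003 and 0.003 m and y of screw_fine_tip in the frame of gauge_fine_seat between -0.003 and 0.003 m and x of screw_fine_tip in the frame of gauge_fine_seat between 0.077 and 0.103 m and linear speed of screw_fine below 0.02 m/s) and contact force between screw_fine and the fingers below 0.1 N) or ((z of screw_coarse in the frame of gauge_coarse_seat between -0.003 and 0.002 m and z of screw_coarse_tip in the frame of gauge_coarse_seat between -0.003 and 0.002 m and y of screw_coarse in the frame of gauge_coarse_seat between -0.003 and 0.003 m and y of screw_coarse_tip in the frame of gauge_coarse_seat between -0.003 and 0.003 m and x of screw_coarse_tip in the frame of gauge_coarse_seat between 0.077 and 0.103 m and linear speed of screw_coarse below 0.02 m/s) and contact force between screw_coarse and the fingers below 0.1 N))), for 0.2 s.
2. both screws lie home in their own gauges and are let go (z of screw_fine in the frame of gauge_fine_seat between -0.003 and 0.002 m and z of screw_fine_tip in the frame of gauge_fine_seat between -0.003 and 0.002 m and y of screw_fine in the frame of gauge_fine_seat between -0.003 and 0.003 m and y of screw_fine_tip in the frame of gauge_fine_seat between -0.003 and 0.003 m and x of screw_fine_tip in the frame of gauge_fine_seat between 0.077 and 0.103 m and linear speed of each of screw_fine, screw_coarse below 0.02 m/s and contact force between each of screw_fine, screw_coarse and the fingers below 0.1 N and z of screw_coarse in the frame of gauge_coarse_seat between -0.003 and 0.002 m and z of screw_coarse_tip in the frame of gauge_coarse_seat between -0.003 and 0.002 m and y of screw_coarse in the frame of gauge_coarse_seat between -0.003 and 0.003 m and y of screw_coarse_tip in the frame of gauge_coarse_seat between -0.003 and 0.003 m and x of screw_coarse_tip in the frame of gauge_coarse_seat between 0.077 and 0.103 m), for 0.2 s.
At the end, for the whole second after the job is handed in: Fine screw in the blue gauge, coarse in the red, middle one still in the yellow, all at rest, thread end towards the gauge's +x: origin and thread end within 3 mm sideways of the seat axis and at most 2 mm above (3 mm below) it, thread end 77 to 103 mm from the seat point along x (z of screw_fine in the frame of gauge_fine_seat between -0.003 and 0.002 m and z of screw_fine_tip in the frame of gauge_fine_seat between -0.003 and 0.002 m and y of screw_fine in the frame of gauge_fine_seat between -0.003 and 0.003 m and y of screw_fine_tip in the frame of gauge_fine_seat between -0.003 and 0.003 m and x of screw_fine_tip in the frame of gauge_fine_seat between 0.077 and 0.103 m and linear speed of each of screw_fine, screw_coarse, screw_mid below 0.02 m/s and z of screw_coarse in the frame of gauge_coarse_seat between -0.003 and 0.002 m and z of screw_coarse_tip in the frame of gauge_coarse_seat between -0.003 and 0.002 m and y of screw_coarse in the frame of gauge_coarse_seat between -0.003 and 0.003 m and y of screw_coarse_tip in the frame of gauge_coarse_seat between -0.003 and 0.003 m and x of screw_coarse_tip in the frame of gauge_coarse_seat between 0.077 and 0.103 m and z of screw_mid in the frame of gauge_mid_seat between -0.003 and 0.002 m and z of screw_mid_tip in the frame of gauge_mid_seat between -0.003 and 0.002 m and y of screw_mid in the frame of gauge_mid_seat between -0.003 and 0.003 m and y of screw_mid_tip in the frame of gauge_mid_seat between -0.003 and 0.003 m and x of screw_mid_tip in the frame of gauge_mid_seat between 0.077 and 0.103 m); the robot touches nothing.
It fails at once if a knife, handle, the hammer, the rivet tin or the bar clamp is pushed more than 30 mm from its place (distance of any of knife_a, knife_b, blank_a, blank_b, hammer, rivet_tin, bar_clamp from where it was at the start of the episode above 0.03 m).
It fails at once if the screw already in the yellow gauge is moved more than 8 mm (distance of screw_mid from where it was at the start of the episode above 0.008 m).
It fails at once if the fine screw is dropped or thrown (moves faster than 0.5 m/s with no finger on it) (contact force between screw_fine and the fingers below 0.05 N and linear speed of screw_fine above 0.5 m/s).
It fails at once if the coarse screw is dropped or thrown (moves faster than 0.5 m/s with no finger on it) (contact force between screw_coarse and the fingers below 0.05 N and linear speed of screw_coarse above 0.5 m/s).
It also fails if it takes over 51 s, if anything falls off the work surface, if the arm or the gripper's body presses on something with over 40 N, if the wrist force passes 120 N, or if a joint passes its speed limit or range.

## Working session

There is one attempt and no reset: what is moved stays moved. The work goes in short steps, Python scripts to look and compute and a tool call to move; the robot and the scene stay as the last step left them, time stands still between calls to the robot, and variables do not carry over. Pictures are saved under pics/ and viewed, at most 10 in all, crops included, and the job is handed in when it is done.

Besides the shell and the picture viewer there is one more tool, called after ">>>" as a command line: name --argument value ..., lists and objects as JSON in quotes. carry_out: Moves the arm, as the interface text tells. Its arguments: {"type":"object","properties":{"commands":{"type":"array"},"newtons":{"type":"number"}},"required":["commands"]}

```bash
mkdir -p pics
cat > h.py <<'E'
import numpy as np, cv2
from cell import robot
def ray(p,uv):
    V=np.array(p["view"]);R=V[:3,:3];t=V[:3,3]
    d=np.array([(uv[0]-p["cx"])/p["fx"],-(uv[1]-p["cy"])/p["fy"],-1.])
    return -R.T@t, R.T@d
def atz(p,uv,z):
    o,d=ray(p,uv); return o+d*(z-o[2])/d[2]
def proj(p,X):
    V=np.array(p["view"]);c=V[:3,:3]@np.array(X)+V[:3,3]
    return np.array([p["cx"]+p["fx"]*c[0]/-c[2],p["cy"]-p["fy"]*c[1]/-c[2]])
def save(p,n): cv2.imwrite("pics/"+n,cv2.cvtColor(p["pixels"],cv2.COLOR_RGB2BGR))
E
python3 - <<'E'
from h import *
np.set_printoptions(precision=4,suppress=True)
for c in("top","side"):
    p=robot.read_camera(c);save(p,c+"1.png");print(c,p["shot"],p.keys(),p["fx"],p["cx"],p["cy"],ray(p,(320,200)))
    for n,z in(("screw_fine",.015),("screw_fine_tip",.015),("screw_coarse",.015),("screw_coarse_tip",.015),("screw_mid",.042),("screw_mid_tip",.042),("gauge_fine",0),("gauge_fine_seat",.042),("gauge_mid_seat",.042),("gauge_coarse",0),("gauge_coarse_seat",.042)):
        for r in robot.tip_of(p,n)[:4]: print(n,round(r["p"],2),np.array(r["at"]),atz(p,r["at"],z))
print(robot.observe())
E
```

```text
top 1 dict_keys(['pixels', 'fx', 'fy', 'cx', 'cy', 'view', 'shot']) 454.3056749702324 316.84343862363505 197.6439926159109 (array([ 0.2918, -0.0359,  1.6343]), array([ 0.1421, -0.0138, -0.9898]))
screw_fine 0.71 [396.1 215.7] [ 0.4697 -0.3319  0.015 ]
screw_fine 0.35 [210.8 204.2] [0.5054 0.3333 0.015 ]
screw_fine_tip 0.87 [396.6 193.2] [ 0.5515 -0.3352  0.015 ]
screw_coarse 0.63 [347.6 205.8] [ 0.504  -0.1579  0.015 ]
screw_coarse 0.56 [357.8 262.4] [ 0.3028 -0.1935  0.015 ]
screw_coarse_tip 0.74 [386.  264.2] [ 0.2972 -0.2931  0.015 ]
screw_coarse_tip 0.56 [178.7 202.9] [0.5091 0.4485 0.015 ]
screw_coarse_tip 0.53 [356.2 182. ] [ 0.5913 -0.1893  0.015 ]
screw_mid 0.75 [284.1 176.5] [0.6038 0.0705 0.042 ]
screw_mid 0.57 [284.7 200.1] [0.5188 0.0668 0.042 ]
screw_mid_tip 0.77 [285.5 175.3] [0.6082 0.0655 0.042 ]
screw_mid_tip 0.72 [208.7 204.1] [0.5022 0.3346 0.042 ]
gauge_fine 0.84 [250.3 215.6] [0.4672 0.1926 0.    ]
gauge_fine 0.39 [464.8 211.8] [ 0.4878 -0.5847  0.    ]
gauge_fine 0.27 [209.7 208.3] [0.4924 0.3401 0.    ]
gauge_fine_seat 0.66 [244.8 215.4] [0.4632 0.2061 0.042 ]

[... 1290 characters left out ...]
seat 0.63 [244.9 179.3] [0.4537 0.1957 0.042 ]
gauge_mid_seat 0.21 [249.3 187.9] [0.4426 0.1443 0.042 ]
gauge_coarse 0.69 [239.1 166.2] [0.501  0.3437 0.    ]
gauge_coarse_seat 0.59 [236.8 158.4] [0.4916 0.331  0.042 ]
{'time': 1.2, 'qpos': array([ 1.036 ,  0.342 ,  1.5241, -0.    ,  1.2754, -0.146 ]), 'qvel': array([ 0.0004,  0.0011,  0.0007, -0.0009,  0.0002,  0.0002]), 'joint_efforts': array([ -0.0004, -43.1117, -24.4482,   0.0717,   0.0484,  -0.    ]), 'tool_pos': array([0.199 , 0.4858, 0.2437]), 'tool_rot': array([3.1416, 0.    , 2.7527]), 'contact_force': array([-0.0279,  0.5181, -0.3153]), 'torque': array([-0.0036, -0.0079, -0.0224]), 'grip_force': 0.0, 'opening': 0.09157207186112953}
```

Run:
```python
import cv2
a=cv2.imread("pics/top1.png")[150:300,160:420];cv2.imwrite("pics/topc.png",cv2.resize(a,None,fx=3,fy=3,interpolation=cv2.INTER_CUBIC))
```

```text
(no output)
```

View pics/topc.png

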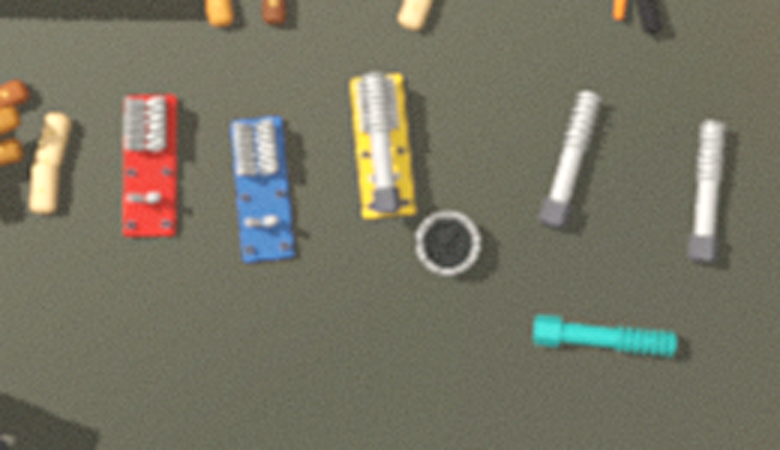

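View pics/side1.png

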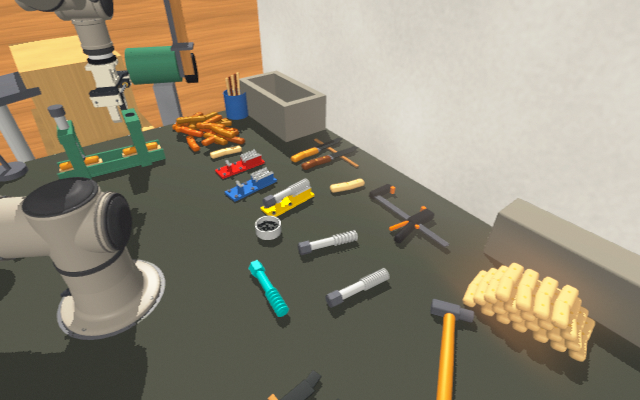

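The top crop shows red, blue and yellow gauges at about (209,205), (247,213) and (287,198) in the full picture, with thread ends facing up the image (+x). Three screws are candidates: grey at about (351,203), grey at about (396,214), and turquoise at about (361,262). The turquoise one is the decoy. Of the two grey ones, (351,203) looks coarse and (396,214) looks fine. One enlarged crop will confirm that while I fit the poses.

```bash
cat > fit.py <<'E'
from h import *
from scipy.optimize import minimize
from itertools import product
S=8
def soft(p,mask,roi):  # mask float image -> upsampled roi
    c0,r0,c1,r1=roi; return cv2.resize(mask[r0:r1,c0:c1].astype(np.float32),None,fx=S,fy=S,interpolation=cv2.INTER_CUBIC)
def pts(X,pose,z0):
    x,y,a=pose; X=np.array(X,float); c,s=np.cos(a),np.sin(a)
    return np.c_[x+c*X[:,0]-s*X[:,1],y+s*X[:,0]+c*X[:,1],X[:,2]+z0]
def sil(p,groups,pose,z0,roi):
    im=np.zeros(((roi[3]-roi[1])*S,(roi[2]-roi[0])*S),np.float32)
    for g in groups:
        uv=np.array([proj(p,q) for q in pts(g,pose,z0)])
        uv=(uv-[roi[0]-.5,roi[1]-.5])*S-.5
        cv2.fillConvexPoly(im,cv2.convexHull(np.round(uv*16).astype(np.int32)),1.,shift=4)
    return cv2.GaussianBlur(im,(0,0),S*.5)
def fit(p,groups,mask,roi,pose0,z0):
    t=soft(p,mask,roi)
    f=lambda v:((sil(p,groups,v*[.01,.01,.1],z0,roi)-t)**2).mean()
    v0=np.array(pose0)/[.01,.01,.1]
    r=minimize(f,v0,method="Nelder-Mead",options=dict(initial_simplex=[v0,v0+[1,0,0],v0+[0,1,0],v0+[0,0,1]],xatol=.002,fatol=1e-7))
    return r.x*[.01,.01,.1],r.fun
box=[list(product((-.075,.095),(-.03,.03),(0,.01)))]
def cyl(x0,x1,r): return [(x,r*np.cos(t),r*np.sin(t)) for x in(x0,x1) for t in np.linspace(0,6.28,17)]
screw=[cyl(-.074,-.046,.0165),cyl(-.046,.02,.011),cyl(.02,.09,.0143)]
def roi_of(p,groups,pose,z0,m):
    uv=np.array([proj(p,q) for g in groups for q in pts(g,pose,z0)])
    a=np.floor(uv.min(0)-m).astype(int);b=np.ceil(uv.max(0)+m).astype(int)
    return [max(a[0],0),max(a[1],0),min(b[0],640),min(b[1],400)]
def hullmask(m):
    # fill holes by row/col closing
    return cv2.morphologyEx(m.astype(np.float32),cv2.MORPH_CLOSE,np.ones((13,13)))
def gauge(p,col,pose0):
    I=p["pixels"].astype(np.float32);R,G,B=I[...,0],I[...,1],I[...,2]
    d={"red":R-np.maximum(G,B),"blue":B-R,"yellow":np.minimum(R,G)-B}[col]
    roi=roi_of(p,box,pose0,0,6); sub=d[roi[1]:roi[3],roi[0]:roi[2]]
    bg=np.median(sub[[0,-1]]); m=np.clip((d-bg)/(np.percentile(sub,85)-bg),0,1)
    big=np.zeros_like(m); big[roi[1]:roi[3],roi[0]:roi[2]]=hullmask(m[roi[1]:roi[3],roi[0]:roi[2]])
    return fit(p,box,big,roi,pose0,0)
def screwfit(p,pose0,z0=.015):
    I=p["pixels"].astype(np.float32).mean(2)
    body=screw[1:]; roi=roi_of(p,screw,pose0,z0,4); sub=I[roi[1]:roi[3],roi[0]:roi[2]]
    bg=np.median(sub); m=np.clip((I-bg-15)/(np.percentile(sub,97)-bg-15)*1.4,0,1)
    return fit(p,body,m,roi,pose0,z0)
E
python3 - <<'E'
from fit import *
np.set_printoptions(precision=4,suppress=True)
for c in("top","side"):
    p=robot.read_camera(c)
    if c=="side":cv2.imwrite("pics/sidec.png",cv2.cvtColor(cv2.resize(p["pixels"][220:320,240:400],None,fx=5,fy=5,interpolation=cv2.INTER_CUBIC),cv2.COLOR_RGB2BGR))
    for n,q in(("red",(.495,.34,0)),("blue",(.467,.2,.05)),("yellow",(.517,.06,.07))): print(c,n,*gauge(p,n,q))
    for n,q in(("right",(.47,-.325,-.05)),("middle",(.504,-.16,-.25))): print(c,n,*screwfit(p,q))
E
```

```text
top red [0.4299 0.3377 0.038 ] 0.056391097605228424
top blue [0.4652 0.2036 0.1435] 0.13773848116397858
top yellow [0.5213 0.0592 0.1323] 0.1350274235010147
top right [ 0.4702 -0.3276 -0.0981] 0.013930470682680607
top middle [ 0.5086 -0.1624 -0.2918] 0.01278737187385559
side red [0.4911 0.3356 0.0218] 0.050161343067884445
side blue [0.4643 0.1989 0.1193] 0.027631351724267006
side yellow [0.5203 0.0542 0.0813] 0.05701608583331108
side right [ 0.4699 -0.3305 -0.1016] 0.011773855425417423
side middle [ 0.5061 -0.1655 -0.2787] 0.018758689984679222
```

View pics/sidec.png

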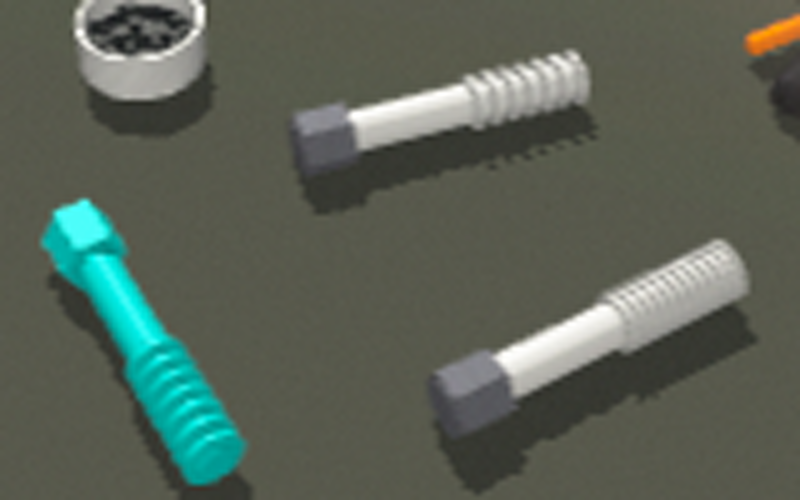

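The crop confirms it. The middle screw at side px (325,241) has 7 wide ridges, so it is the coarse one. The right screw at (360,285) has fine ridges, so it is the fine one. Turquoise is the decoy. The gauge colour mask fitted poorly, so I'll refit with a filled convex hull.

```bash
cat >> fit.py <<'E'
def gauge(p,col,pose0):
    I=p["pixels"].astype(np.float32);R,G,B=I[...,0],I[...,1],I[...,2]
    d={"red":R-np.maximum(G,B),"blue":B-R,"yellow":np.minimum(R,G)-B}[col]
    roi=roi_of(p,box,pose0,0,8)
    u=soft(p,d,roi); hi=np.percentile(u[u>.4*u.max()],50); bg=np.median(np.r_[u[0],u[-1]])
    b=(u>(hi+bg)/2).astype(np.uint8); b=cv2.morphologyEx(b,cv2.MORPH_OPEN,np.ones((9,9)))
    n,l,s,_=cv2.connectedComponentsWithStats(b)
    k=np.isin(l,[i for i in range(1,n) if s[i,4]>300]); h=cv2.convexHull(np.argwhere(k)[:,::-1].astype(np.int32))
    t=np.zeros(u.shape,np.float32);cv2.fillConvexPoly(t,h,1.);t=cv2.GaussianBlur(t,(0,0),S*.5)
    f=lambda v:((sil(p,box,v*[.01,.01,.1],0,roi)-t)**2).mean()
    v0=np.array(pose0)/[.01,.01,.1]
    r=minimize(f,v0,method="Nelder-Mead",options=dict(initial_simplex=[v0,v0+[1,0,0],v0+[0,1,0],v0+[0,0,1]],xatol=.002,fatol=1e-7))
    cv2.imwrite(f"/tmp/{col}.png",np.clip(np.dstack([t,t,sil(p,box,r.x*[.01,.01,.1],0,roi)])*255,0,255))
    return r.x*[.01,.01,.1],r.fun
E
python3 - <<'E'
from fit import *
np.set_printoptions(precision=4,suppress=True)
for c in("top","side"):
    p=robot.read_camera(c)
    for n,q in(("red",(.491,.337,.02)),("blue",(.465,.201,.1)),("yellow",(.52,.057,.1))): print(c,n,*gauge(p,n,q))
E
```

```text
top red [0.4951 0.3393 0.0069] 0.005890210159122944
top blue [0.4676 0.2021 0.0964] 0.007408366538584232
top yellow [0.5211 0.06   0.1139] 0.009997970424592495
side red [0.4922 0.3355 0.0156] 0.004661533050239086
side blue [0.4651 0.2002 0.1034] 0.006956327240914106
side yellow [0.5197 0.0548 0.0668] 0.024395514279603958[ WARN:0@1.374] global loadsave.cpp:1063 imwrite_ Unsupported depth image for selected encoder is fallbacked to CV_8U.
```

>>> carry_out --commands '[[[0,0,0],-0.104,0.7],[[-0.0368,-0.0413,0.008],0,0.7],[[-0.0368,-0.0413,0.008],0,0.7],[[-0.0368,-0.0413,0.008],0,0.7],[[-0.0368,-0.0413,0.008],0,0.7],[[-0.0368,-0.0413,0.008],0,0.7],[[-0.0368,-0.0413,0.008],0,0.7],[[-0.0368,-0.0413,0.008],0,0.7],[[-0.0368,-0.0413,0.008],0,0.7],[[-0.0368,-0.0413,0.008],0,0.7],[[-0.0368,-0.0413,0.008],0,0.7],[[-0.0368,-0.0413,0.008],0,0.7],[[-0.0368,-0.0413,0.008],0,0.7],[[-0.0368,-0.0413,0.008],0,0.7],[[0,0,0.03],0,0.7],[[0,0,0],0,0.7]]' --newtons 25

```text
time: 3.4
tool_pos: [0.5058, -0.1636, 0.1077]
tool_rot: [3.141, -0.005, 2.856]
contact_force: [-0.9, 0.7, 0.2]
opening: 0.0641
grip_force: 0.0
```

>>> carry_out --commands '[[[0,0,0.03],0,0.7],[[0,0,0.03],0,0.7],[[0,0,0.02],0,0.7],[[0,0,0.0085],0,0.7],[[0,0,0],0,0.7],[[0,0,0],0,0],[[0,0,0],0,0],[[0,0,0],0,0],[[0,0,0],0,0]]' --newtons 25

```text
time: 4.53
tool_pos: [0.5074, -0.1639, 0.0214]
tool_rot: [3.142, 0.0, 2.857]
contact_force: [0.4, -0.2, -0.0]
opening: 0.0289
grip_force: 0.0
```

>>> carry_out --commands '[[[0,0,0.002],0,0],[[0,0,0],0,0],[[0,0,0],0,0],[[0,0,0],0,0]]' --newtons 30

```text
time: 5.03
tool_pos: [0.5076, -0.1643, 0.0201]
tool_rot: [-3.141, 0.001, 2.857]
contact_force: [-2.9, -1.6, 9.1]
opening: 0.0204
grip_force: 30.0
```

>>> carry_out --commands '[[[0,0,-0.01],0,0],[[0,0,-0.03],0,0],[[0,0,-0.04],0,0],[[0,0,-0.03],0,0],[[0,0,0],0,0],[[0,0,0],0,0]]'

```text
time: 5.78
tool_pos: [0.5063, -0.1633, 0.1277]
tool_rot: [3.141, -0.003, 2.857]
contact_force: [-0.7, -0.2, -6.0]
opening: 0.021
grip_force: 30.0
```

Run:
```python
from h import *
o=robot.observe();print(o["tool_pos"],o["contact_force"],o["torque"],o["opening"],o["grip_force"])
p=robot.read_camera("side");u=proj(p,o["tool_pos"]).astype(int);print(u)
cv2.imwrite("pics/held.png",cv2.cvtColor(cv2.resize(p["pixels"][max(u[1]-60,0):u[1]+40,u[0]-70:u[0]+90],None,fx=5,fy=5,interpolation=cv2.INTER_CUBIC),cv2.COLOR_RGB2BGR))
```

```text
[ 0.50628878 -0.16329041  0.12767168] [-0.6760574  -0.1503816  -6.03813411] [ 0.02106988  0.07343707 -0.02107549] 0.02095733109047236 29.996026754379272
[325 208]
```

View pics/held.png

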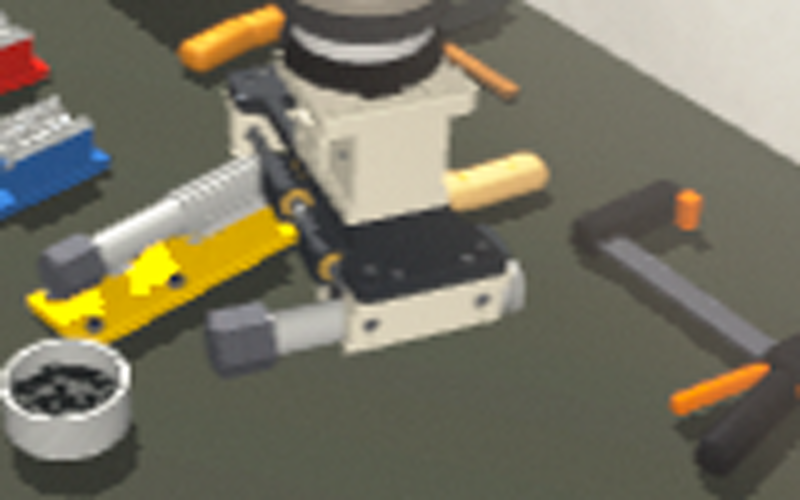

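>>> carry_out --commands '[[[0,0,0],-0.148,0],[[0,0,0],-0.148,0],[[0.0008,0.0502,0],0,0],[[0.0008,0.0502,0],0,0],[[0.0008,0.0502,0],0,0],[[0.0008,0.0502,0],0,0],[[0.0008,0.0502,0],0,0],[[0.0008,0.0502,0],0,0],[[0.0008,0.0502,0],0,0],[[0.0008,0.0502,0],0,0],[[0.0008,0.0502,0],0,0],[[0.0008,0.0502,0],0,0],[[0,0,0.03],0,0],[[0,0,0.03],0,0],[[0,0,0],0,0],[[0,0,0],0,0]]'

```text
time: 7.82
tool_pos: [0.4939, 0.338, 0.0693]
tool_rot: [3.142, -0.0, -3.131]
contact_force: [0.5, 0.2, -5.9]
opening: 0.0214
grip_force: 30.0
```

Run:
```python
from h import *
o=robot.observe();print(o["tool_pos"],o["tool_rot"],o["contact_force"])
I=[]
for c in("top","side"):
    p=robot.read_camera(c);u=proj(p,o["tool_pos"]).astype(int);print(c,u)
    w=50 if c=="top" else 40
    I.append(cv2.resize(p["pixels"][max(u[1]-w,0):u[1]+w,u[0]-w:u[0]+w],(400,400),interpolation=cv2.INTER_CUBIC))
cv2.imwrite("pics/hov.png",cv2.cvtColor(np.hstack(I),cv2.COLOR_RGB2BGR))
```

```text
[0.4939105  0.33802659 0.0692908 ] [ 3.14156919e+00 -1.73703984e-04 -3.13066191e+00] [ 0.46328961  0.23474017 -5.86401487]
top [205 205]
side [235 150]
```

View pics/hov.png

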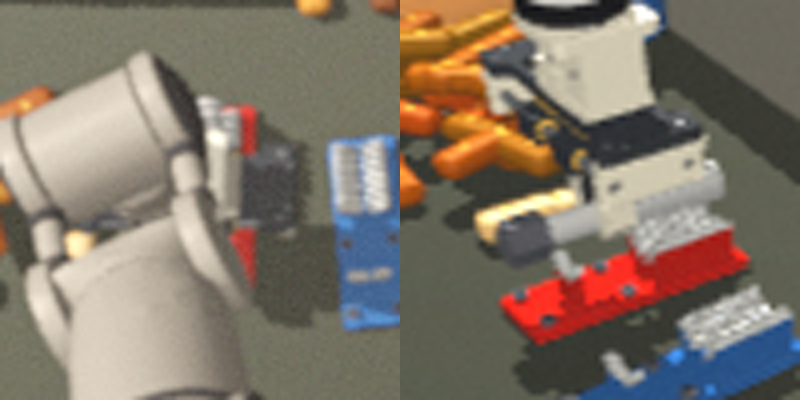

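The held screw sits over the red gauge with its thread end toward +x, near (235,150) in the side picture. I'll lower it and watch the force.

>>> carry_out --commands '[[[0,0,0.008],0,0],[[0,0,0.004],0,0],[[0,0,0.002],0,0],[[0,0,0.002],0,0],[[0,0,0],0,0]]'

```text
time: 8.55
tool_pos: [0.4936, 0.338, 0.0531]
tool_rot: [-3.142, -0.0, -3.13]
contact_force: [0.4, -0.3, -5.5]
opening: 0.0207
grip_force: 30.0
```

>>> carry_out --commands '[[[0,0,0.002],0,0],[[0,0,0.001],0,0],[[0,0,0],0,0]]'

```text
time: 8.93
tool_pos: [0.4937, 0.3381, 0.0502]
tool_rot: [3.141, 0.0, -3.13]
contact_force: [0.3, 0.2, -5.0]
opening: 0.0211
grip_force: 30.0
```

>>> carry_out --commands '[[[0,0,0.001],0,0],[[0,0,0.001],0,0],[[0,0,0],0,0]]'

```text
time: 9.3
tool_pos: [0.4938, 0.3382, 0.0484]
tool_rot: [3.141, 0.0, -3.13]
contact_force: [0.2, 0.4, -4.4]
opening: 0.0214
grip_force: 30.0
```

>>> carry_out --commands '[[[0,0,0.001],0,0],[[0,0,0],0,0],[[0,0,0],0,0]]'

```text
time: 9.68
tool_pos: [0.4939, 0.3382, 0.0477]
tool_rot: [3.141, 0.001, -3.13]
contact_force: [-1.5, 0.2, 0.7]
opening: 0.021
grip_force: 30.0
```

>>> carry_out --commands '[[[0,0,0],0,0.3],[[0,0,0],0,0.4],[[0,0,0],0,0.5],[[0,0,0],0,0.5],[[0,0,-0.02],0,0.5],[[0,0,-0.04],0,0.5],[[0,0,-0.06],0,0.6],[[0,0,0],0,0.7]]'

```text
time: 10.68
tool_pos: [0.4961, 0.3393, 0.1726]
tool_rot: [3.137, 0.009, -3.13]
contact_force: [-0.3, -0.1, -0.3]
opening: 0.0606
grip_force: 0.0
```

>>> carry_out --commands '[[[0,0,0],0.112,0.7],[[-0.0033,-0.0512,0.004],0,0.7],[[-0.0033,-0.0512,0.004],0,0.7],[[-0.0033,-0.0512,0.004],0,0.7],[[-0.0033,-0.0512,0.004],0,0.7],[[-0.0033,-0.0512,0.004],0,0.7],[[-0.0033,-0.0512,0.004],0,0.7],[[-0.0033,-0.0512,0.004],0,0.7],[[-0.0033,-0.0512,0.004],0,0.7],[[-0.0033,-0.0512,0.004],0,0.7],[[-0.0033,-0.0512,0.004],0,0.7],[[-0.0033,-0.0512,0.004],0,0.7],[[-0.0033,-0.0512,0.004],0,0.7],[[-0.0033,-0.0512,0.004],0,0.7],[[0,0,0.01],0,0.7],[[0,0,0],0,0.7]]'

```text
time: 12.68
tool_pos: [0.4683, -0.3273, 0.1035]
tool_rot: [3.139, -0.003, 3.04]
contact_force: [0.1, 0.5, -0.7]
opening: 0.0642
grip_force: 0.0
```

Run:
```python
from h import *
o=robot.observe();print(o["tool_pos"],o["tool_rot"])
I=[]
for c in("top","side"):
    p=robot.read_camera(c)
    for n in("red","yel"):
        pass
    if c=="top": I.append(cv2.resize(p["pixels"][160:240,190:310],(600,400),interpolation=cv2.INTER_CUBIC)[:,:400])
    else: I.append(cv2.resize(p["pixels"][140:220,210:290],(400,400),interpolation=cv2.INTER_CUBIC))
cv2.imwrite("pics/chk.png",cv2.cvtColor(np.hstack(I),cv2.COLOR_RGB2BGR))
```

```text
[ 0.46834499 -0.3273133   0.10348672] [ 3.13888437e+00 -2.96976822e-03  3.04017528e+00]
```

View pics/chk.png

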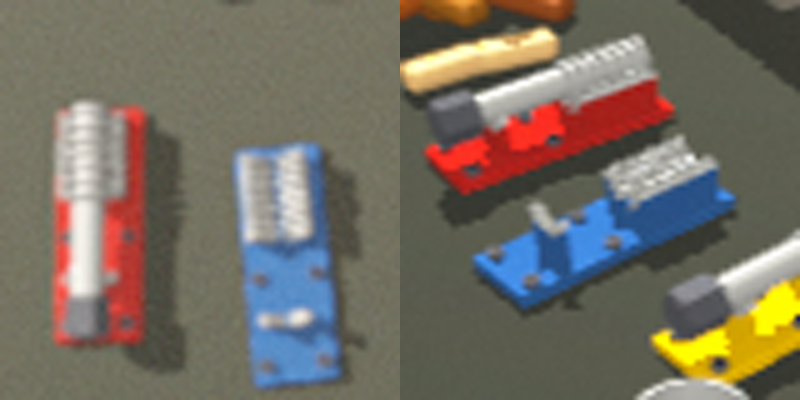

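The coarse screw lies in the red gauge the same way the yellow example does. Next is the fine screw.

>>> carry_out --commands '[[[0,0,0.03],0,0.5],[[0,0,0.03],0,0.5],[[0,0,0.018],0,0.5],[[0,0,0.004],0,0.5],[[0,0,0],0,0.5],[[0,0,0],0,0.5]]' --newtons 30

```text
time: 13.52
tool_pos: [0.47, -0.3286, 0.0243]
tool_rot: [-3.141, 0.002, 3.041]
contact_force: [0.5, -1.0, 0.7]
opening: 0.0461
grip_force: 0.0
```

>>> carry_out --commands '[[[0,0,0.0045],0,0.3],[[0,0,0],0,0.2],[[0,0,0],0,0],[[0,0,0],0,0],[[0,0,0],0,0],[[0,0,0],0,0],[[0,0,0],0,0]]' --newtons 30

```text
time: 14.4
tool_pos: [0.4695, -0.329, 0.0189]
tool_rot: [-3.141, 0.001, 3.041]
contact_force: [-2.2, -5.1, 2.2]
opening: 0.0208
grip_force: 30.0
```

>>> carry_out --commands '[[[0,0,-0.01],0,0],[[0,0,-0.035],0,0],[[0,0,-0.04],0,0],[[0,0,-0.02],0,0],[[0,0,0],-0.1,0],[[0,0,0],-0.1,0],[[-0.005,0.0528,0],0,0],[[-0.005,0.0528,0],0,0],[[-0.005,0.0528,0],0,0],[[-0.005,0.0528,0],0,0],[[-0.005,0.0528,0],0,0],[[-0.005,0.0528,0],0,0],[[-0.005,0.0528,0],0,0],[[-0.005,0.0528,0],0,0],[[-0.005,0.0528,0],0,0],[[-0.005,0.0528,0],0,0],[[0,0,0.03],0,0],[[0,0,0.025],0,0],[[0,0,0],0,0],[[0,0,0],0,0]]'

```text
time: 16.9
tool_pos: [0.4668, 0.202, 0.0693]
tool_rot: [3.141, -0.0, -3.042]
contact_force: [0.5, 0.2, -5.1]
opening: 0.0213
grip_force: 30.0
```

Run:
```python
from h import *
o=robot.observe();print(o["tool_pos"],o["tool_rot"],o["contact_force"])
I=[]
for c in("top","side"):
    p=robot.read_camera(c);u=proj(p,o["tool_pos"]).astype(int);print(c,u)
    w=50 if c=="top" else 40
    I.append(cv2.resize(p["pixels"][max(u[1]-w,0):u[1]+w,u[0]-w:u[0]+w],(400,400),interpolation=cv2.INTER_CUBIC))
cv2.imwrite("pics/hov2.png",cv2.cvtColor(np.hstack(I),cv2.COLOR_RGB2BGR))
```

```text
[0.46683518 0.20203061 0.06931395] [ 3.14122894e+00 -7.44618438e-05 -3.04249906e+00] [ 0.51515708  0.2009808  -5.12767331]
top [244 213]
side [246 170]
```

View pics/hov2.png

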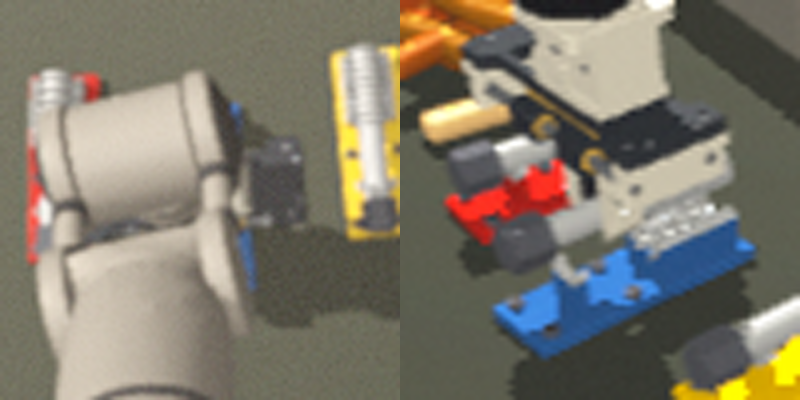

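The fine screw is aligned over the blue gauge, near (246,170) in the side picture, so I'll lower it.

>>> carry_out --commands '[[[0,0,0.008],0,0],[[0,0,0.005],0,0],[[0,0,0.002],0,0],[[0,0,0.001],0,0],[[0,0,0.001],0,0],[[0,0,0],0,0]]'

```text
time: 17.75
tool_pos: [0.4668, 0.2019, 0.0518]
tool_rot: [3.142, 0.0, -3.042]
contact_force: [0.2, 0.8, -6.1]
opening: 0.0211
grip_force: 30.0
```

>>> carry_out --commands '[[[0,0,0.001],0,0],[[0,0,0.001],0,0],[[0,0,0],0,0]]'

```text
time: 18.12
tool_pos: [0.4667, 0.2019, 0.0497]
tool_rot: [3.142, -0.0, -3.042]
contact_force: [-0.3, 0.6, -6.9]
opening: 0.0212
grip_force: 30.0
```

>>> carry_out --commands '[[[0,0,0.001],0,0],[[0,0,0],0,0],[[0,0,0],0,0]]'

```text
time: 18.5
tool_pos: [0.4667, 0.2018, 0.0486]
tool_rot: [-3.142, -0.0, -3.042]
contact_force: [0.2, 0.7, -6.9]
opening: 0.0213
grip_force: 30.0
```

>>> carry_out --commands '[[[0,0,0.001],0,0],[[0,0,0],0,0],[[0,0,0],0,0]]'

```text
time: 18.88
tool_pos: [0.4666, 0.2018, 0.0477]
tool_rot: [-3.142, -0.001, -3.042]
contact_force: [-2.9, -0.8, -5.4]
opening: 0.0211
grip_force: 30.0
```

>>> carry_out --commands '[[[0.0005,0,0.0008],0,0],[[0,0,0],0,0],[[0,0,0],0,0]]'

```text
time: 19.25
tool_pos: [0.4664, 0.2018, 0.047]
tool_rot: [3.142, 0.0, -3.042]
contact_force: [-1.9, -0.7, -3.9]
opening: 0.0214
grip_force: 30.0
```

>>> carry_out --commands '[[[0.0004,0,0.0008],0,0],[[0,0,0],0,0],[[0,0,0],0,0]]'

```text
time: 19.62
tool_pos: [0.4663, 0.2018, 0.0464]
tool_rot: [3.142, 0.001, -3.042]
contact_force: [-1.7, -1.4, -0.7]
opening: 0.0213
grip_force: 30.0
```

>>> carry_out --commands '[[[0,0,0],0,0.3],[[0,0,0],0,0.4],[[0,0,0],0,0.5],[[0,0,0],0,0.5],[[0,0,-0.02],0,0.5],[[0,0,-0.04],0,0.5],[[0,0,-0.06],0,0.5],[[0,0,-0.03],0,0.5],[[0,-0.06,0],0,0.5],[[0,-0.06,0],0,0.5],[[0,-0.06,0],0,0.5],[[0,-0.06,0],0,0.5],[[0,-0.06,0],0,0.5],[[0,-0.06,0],0,0.5],[[0,-0.06,0],0,0.5],[[0,-0.06,0],0,0.5],[[0,0,0],0,0.5],[[0,0,0],0,0.5]]'

```text
time: 21.88
tool_pos: [0.5131, -0.2755, 0.1956]
tool_rot: [3.14, -0.001, -3.043]
contact_force: [-0.8, 0.1, -0.1]
opening: 0.0457
grip_force: 0.0
```

Run:
```python
from fit import *
np.set_printoptions(precision=4,suppress=True)
I=[]
for c in("top","side"):
    p=robot.read_camera(c)
    for n,q in(("red",(.4937,.3375,.011)),("blue",(.4665,.201,.10)),("yel",(.5203,.057,.09))): print(c,n,*screwfit(p,q,.042))
    I.append(cv2.resize(p["pixels"][160:240,190:310] if c=="top" else p["pixels"][140:220,205:325],(600,400),interpolation=cv2.INTER_CUBIC)[:,:500 if c=="top" else 600])
I=[cv2.resize(i,None,fx=.72,fy=.72) for i in I]
cv2.imwrite("pics/chk2.png",cv2.cvtColor(np.hstack(I),cv2.COLOR_RGB2BGR))
```

```text
top red [0.4952 0.3444 0.0769] 0.026932023465633392
top blue [0.4673 0.2078 0.1812] 0.01896177977323532
top yel [0.5187 0.0667 0.1731] 0.04311998188495636
side red [ 0.493   0.3364 -0.0019] 0.1272345334291458
side blue [0.4658 0.1997 0.0745] 0.06258370727300644
side yel [0.5168 0.0564 0.0673] 0.10398080199956894
```

View pics/chk2.png

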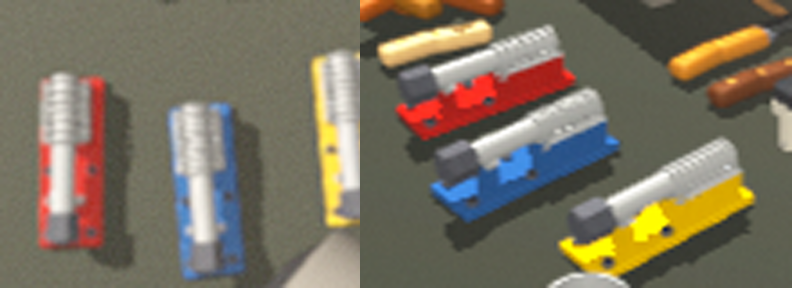

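Run:
```python
from fit import *
from scipy.ndimage import map_coordinates
p=robot.read_camera("side");I=p["pixels"].astype(float).mean(2)
# vertical luminance profile across axis at several x; centre of upper bright edge vs predicted axis pixel
for n,g in(("red",(.4937,.3375,.011)),("blue",(.4663,.201,.10)),("yellow",(.5203,.0565,.085))):
    out=[]
    for x in(-.06,-.02,-.01,.0,.01,.035,.045,.055,.065,.075):
        a=pts([(x,0,0)],g,.042)[0]; c=proj(p,a); px4=c-proj(p,a+[0,0,.004])
        s=np.arange(-14,0.1,.1); v=map_coordinates(I,[c[1]+s,np.full_like(s,c[0])],order=1)
        k=np.argmax(np.gradient(cv2.GaussianBlur(v[None],(0,0),4)[0])*(1 if x>-.05 else -1)); out.append(round(float(s[k]),1))
    print(n,out,"4mm=",px4[1].round(2))
```

```text
red [-7.2, -2.9, -3.0, -3.1, -3.1, -3.4, -3.4, -4.0, -4.2, -3.7] 4mm= 0.97
blue [-1.9, -3.3, -3.5, -3.7, -3.7, -4.8, -4.8, -4.8, -4.7, -4.7] 4mm= 1.01
yellow [-1.1, -3.9, -4.2, -4.2, -4.2, -5.1, -5.7, -5.6, -5.5, -5.4] 4mm= 1.04
```

The thread-versus-shank edge heights match the yellow example, with no sign of riding high, and the force at set-down agrees. I'm handing in.

```bash
python3 -c "
from cell import robot
print(robot.hand_in())"
```

```text
the job is handed in; nothing more can be done
None
```

I laid the fine screw in the blue gauge and the coarse one in the red, and the camera and force checks show both home; the job is handed in, though `hand_in()` returned no verdict.

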